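# Tip the carton onto the dry board and seat it against the sprung end stop

## Robot

A 7-joint arm with a two-finger parallel gripper is mounted at the origin on the work surface. World frame = base frame: x ahead of the robot, y to its left, z up, the work surface at z = 0. Lengths are in m, angles in rad, forces in N, time in s.
With the tool pointing down it reaches from about 0.425 to 0.875 m from the base axis. Payload 4.7 kg.
Tool frame: the origin (TCP) lies on the mounting face of the last link; the fingertips stand r.tip_extent ahead of it and the grasp point (between the pads) lies 155 mm ahead of it (r.tip_extent is the distance from the TCP to the fingertips, in m); z points along the fingers, y is the line along which they close (so a half turn about z gives the same grasp; the last joint's range is limited). The gripper opens to 85 mm and grips with 20 to 120 N. Pads are 22 mm wide; open, the fingers measure 114 mm over their backs; the gripper's body (76 mm by 85 mm) begins 54 mm behind the grasp point. The pads swing forward as they close: fully open they stand 13 mm farther back than shut.
Start: joints at [1.279, 0.321, -0.07, 1.45, 0.023, 1.371, -0.057], TCP at [0.196, -0.62, 0.405] pointing down, gripper open.
Joint ranges: [-2.86, 2.86], [-0.3, 2.09], [-1.38, 1.24], [0.06, 2.45], [-1.56, 4.7], [0.09, 2.05], [-2.69, 2.69]. Speed limits (rad/s): [2.57, 2.57, 3.14, 3.14, 3.14, 3.14, 3.14].

## Interface

Orientations are given as a 3x3 rotation matrix whose columns are the frame's x, y, z axes.
In Python, from station import status, eyes, ticket, r gives the robot as it stands.
- The arm moves only by the shell command python3 -m jog 'ROWS' [FORCE]. ROWS is JSON, a list of rows, each a list of 7 numbers: the shift along the tool's x, y, z in units of 60 mm (1.0 is 60 mm), then the turn, a rotation vector about the tool's x, y, z in units of 8 degrees (1.0 is 8 degrees), then the opening, from 0 (shut) to 1 (fully open). A call has exactly 8 rows; each row shifts and turns the commanded pose from where the row before left it, along the tool's axes as they then stand; what a row does not reach is not made up. A row lasts 1/8 s, in which the tool goes at most 62.5 mm and 10.7 degrees, less where a joint would pass 70% of its speed; a pose out of reach is approached as far as the arm can. A call is refused whole if a number of a shift passes 1 or a number of a turn 1, either way. A call with a gripper value outside its range is refused whole. The fingers move at their own pace and stop on an object; FORCE is the grip in N (left out, the last holds). Time passes only in rows, so rows that do not move let the fingers close, or fill a call up. It gives the time, the measured TCP pose, the force, the opening and the grip force at its end, in the units of the state.
- status.get_obs(): the state, without advancing time (a new reading comes with each control period).
- eyes.read_camera(name): name is "scene" or "top"; returns a dict with "color" (480x640x3 uint8, red, green, blue), "vertical_fov" (degrees; the focal length in pixels is half the picture's height over the tangent of half this angle, whatever the lens; pixels are square), "cx", "cy" (the principal point, pixels), "dist" ([k1, k2, p1, p2, k3] as OpenCV has them; the pictures are not rectified), "rvec" (rotation vector, rad) and "tvec" (3), from world to camera coordinates, as OpenCV has them. Camera axes: x right, y down, z forward; pixel columns grow to the right and rows downward; lengths in m; the calibration is good to about 2 mm. A picture is of the moment at which its call begins. There is no depth.
- ticket.hand_in(): hands the job in; it is judged then, once.
The state is a dict: "clock": time; "joint_pos": joint angles; "joint_vel": joint speeds; "joint_torque": joint torques, N m; "position": TCP position; "ee_rot": TCP orientation; "force": force on the tool from outside, world axes, zero at the start; "wrist_torque": the same for the moment, N m; "finger_gap": finger opening in m; "gripper_force": force on a finger pad.
Only numpy, scipy, OpenCV 4.12 (cv2) and the standard library are available. Lean on these libraries where they do the work, as an engineer would, in place of code of your own. Each camera call takes 0.05 s, during which the arm holds its last target. There are 200 camera calls.

## Task

The sealed carton stands on the wet bench: lay it on its side on the pale green dry board with its blue label facing up. Slide it upright until its foot is flush against the board's front edge and let it stand there a moment, then push high on the label face so it tips over onto the board, and push it along on the board until it presses the orange buffer of the end stop in by 2 to 5 mm; leave it there, square to the board and resting against the buffer. Feel for the contacts and push gently (never above 25 N or past 6 mm of buffer travel), and leave the wash bottle, beaker and jar alone.

Things in the scene. Friction and masses are not known exactly. Their poses are not given: they have to be found in the camera images.
- carton: Sealed brown carton, 0.35 to 0.7 kg, upright on the bench: 90 mm (x) by 120 mm (y) by 140 mm tall (z). Origin: centre of its underside. The blue label is on its -x face, the face to push; +x points at the board within 0.15 rad. It slides easily (friction 0.28 to 0.42 on everything): pushed below 90 mm height it slides upright. Lying as wanted, its x points down, its z along the board's x.
- toe (a point): Middle of the carton's lower edge on its +x side (45 mm along the carton's x from its origin): the edge that must meet the board's front edge, at first 30 to 70 mm away. If askew, square it by pushing its lagging side. With it held there, a push 125 mm above the bench tips the carton with 1.5 to 4 N; leaned about 35 to 40 degrees it falls over by itself.
- board: Pale green flat board fixed to the bench, 320 mm long (x) by 180 mm wide (y), 14 mm thick; only the end stop stands on it. Origin at bench level under the middle of its front edge, the 14 mm step that stops the carton's foot; x points along the board from that edge to the end stop, z up.
- buffer (a joint): Travel (m) of the orange sprung plate on the blue fixed end stop: 140 mm wide, 12 to 68 mm above the board, facing its front edge. 0 free, grows as pressed along the board's +x, 0.014 bottomed. 3.5 N per mm plus 2 N friction, plus 1 to 3 N to slide the carton. The stop (under 90 mm high) is clamped anywhere, its free plate 165 to 215 mm from the board's front edge: find it by touch or sight.
- wash_bottle: White squeeze bottle with a red nozzle, 64 mm across and 160 mm tall with the nozzle, standing beside the board on the side away from the robot; not to be disturbed. Origin at the centre of its underside.
- beaker: Cream beaker, 72 mm across, 85 mm tall, beside the board on the side away from the robot; not to be disturbed. Origin at the centre of its underside.
- jar: Amber jar with a blue cap, 56 mm across, 90 mm tall, beside the board on the side away from the robot; not to be disturbed. Origin at the centre of its underside.
Not all that is in view belongs to the job. What is shaped like the carton but purple or yellow is not meant.

How it is judged:
On the way, in this order (a step that is already met when the one before it is completed fails the run):
1. The carton stands upright with its foot flush against the board's front edge (middle of the foot edge within 4 mm) for 0.2 s (x of toe in the frame of board above -0.004 m and angle between carton's own z axis and vertical below 0.1 rad), for 0.2 s.
2. The carton lies on its side on the board, label up, at rest (angle between carton's own x axis and vertical above 3.02 rad and height (world z) of carton between 0.054 and 0.064 m and linear speed of carton below 0.02 m/s), for 0.2 s.
3. The carton, lying, presses the buffer in by more than 1.5 mm for 0.2 s (angle between carton's own x axis and vertical above 3.02 rad and height (world z) of carton between 0.054 and 0.064 m and value of joint buffer above 0.0015 m), for 0.2 s.
At the end, for the whole second after the job is handed in: The carton lies flat on the board with its label up (within 7 degrees), wholly behind the board's front edge (by 8 mm or more), its middle within 35 mm of the board's centre line, square to the board within 0.1 rad, at rest, and still resting against the buffer (buffer in by at least 0.2 mm) (angle between carton's own x axis and vertical above 3.02 rad and height (world z) of carton between 0.054 and 0.064 m and x of toe in the frame of board above 0.008 m and y of carton in the frame of board between -0.035 and 0.035 m and angle between the z axis of carton and the x axis of board, either way round below 0.1 rad and value of joint buffer above 0.0002 m and linear speed of carton below 0.01 m/s and angular speed of carton below 0.05 rad/s); the robot touches nothing.
It fails at once if The buffer is rammed in by more than 6 mm (value of joint buffer above 0.006 m).
It fails at once if The robot pushes on the carton with more than 25 N (contact force between any of the fingers, the arm and carton above 25 N).
It fails at once if The wash bottle is moved by more than 20 mm (distance of wash_bottle from where it was at the start of the episode above 0.02 m).
It fails at once if The beaker is moved by more than 20 mm (distance of beaker from where it was at the start of the episode above 0.02 m).
It fails at once if The jar is moved by more than 20 mm (distance of jar from where it was at the start of the episode above 0.02 m).
It also fails if it takes over 72 s, if anything falls off the work surface, if the arm or the gripper's body presses on something with over 40 N, if the wrist force passes 120 N, or if a joint passes its speed limit or range.

## Working session

There is one attempt and no reset: what is moved stays moved. The work goes in short steps, Python scripts to look and compute and a shell command to move; the robot and the scene stay as the last step left them, time stands still between calls to the robot, and variables do not carry over. Pictures are saved under pics/ and viewed, at most 10 in all, crops included, and the job is handed in when it is done.

```bash
ls; mkdir -p pics
python3 - <<'E'
from station import status, eyes, ticket, r
import cv2
o=status.get_obs(); print(o['clock'],o['position'],o['ee_rot'],o['force'],o['finger_gap'],r.tip_extent)
for n in ('scene','top'):
    c=eyes.read_camera(n); cv2.imwrite(f'pics/{n}0.png',c['color'][:,:,::-1]); print({k:v for k,v in c.items() if k!='color'})
E
```

```text
pics
0.0 [ 0.19556427 -0.61967579  0.40360682] [[ 9.53626508e-01  3.00991781e-01 -6.55799920e-04]
 [ 3.00992485e-01 -9.53624792e-01  1.81093604e-03]
 [-8.03101976e-05 -1.92434746e-03 -9.99998145e-01]] [ 0.62264625  0.74088457 -0.86172601] 0.08592172447606121 0.1734
{'vertical_fov': 52.94001991944951, 'cx': 325.0289845086893, 'cy': 230.96800807590859, 'dist': array([-0.03647602,  0.        ,  0.        ,  0.        ,  0.        ]), 'rvec': array([ 2.6412833 , -1.00367435,  0.1631882 ]), 'tvec': array([-0.51470285,  0.29854004,  0.81523675])}
{'vertical_fov': 52.96132308260641, 'cx': 313.05656110236487, 'cy': 235.26452677780907, 'dist': array([-0.09676367,  0.        ,  0.        ,  0.        ,  0.        ]), 'rvec': array([ 2.1450446 , -2.20963793,  0.05685537]), 'tvec': array([-0.07731683,  0.57656771,  0.97996897])}
```

View pics/scene0.png

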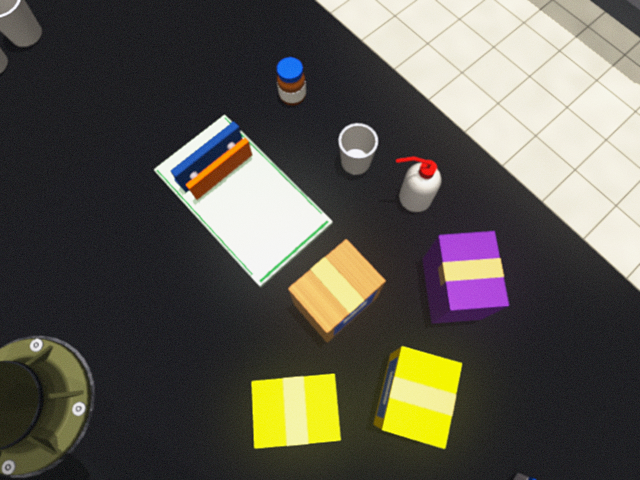

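View pics/top0.png

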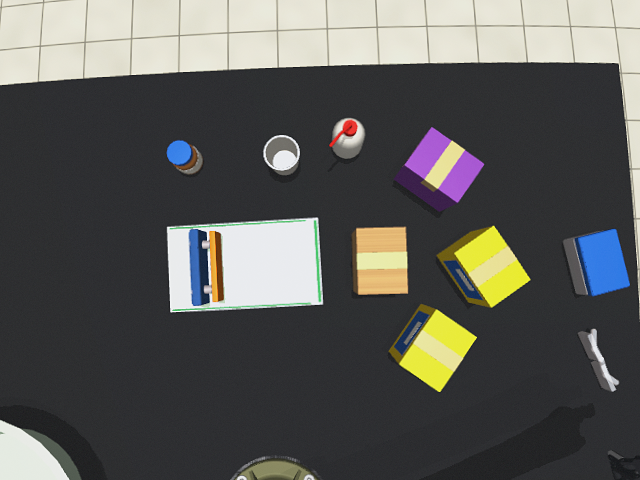

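The brown carton is at scene (337,290) and top (381,260), with the board's front edge to its left in the top view. Lookalikes by top pixel are purple (440,165), yellow (485,265) and yellow (433,348); I choose the brown one. The wash bottle is at (347,138), the beaker at (282,155) and the jar at (184,155), all on the far side.

```bash
cat > h.py <<'E'
import numpy as np, cv2
from station import status, eyes
def cam(n):
    c=eyes.read_camera(n); c['color']=np.ascontiguousarray(c['color'])
    f=240/np.tan(np.radians(c['vertical_fov']/2)); c['K']=np.array([[f,0,c['cx']],[0,f,c['cy']],[0,0,1.]])
    c['R']=cv2.Rodrigues(np.array(c['rvec']))[0]; return c
def ray(c,px,z):
    u=cv2.undistortPoints(np.float64(px).reshape(-1,1,2),c['K'],np.array(c['dist'])).reshape(-1,2)
    d=np.c_[u,np.ones(len(u))]@c['R']; o=-c['R'].T@np.array(c['tvec']).ravel()
    z=np.broadcast_to(z,len(u)); return o+d*((z-o[2])/d[:,2])[:,None]
def proj(c,P):
    return cv2.projectPoints(np.float64(P).reshape(-1,1,3),np.array(c['rvec']),np.array(c['tvec']),c['K'],np.array(c['dist']))[0].reshape(-1,2)
def mask(c,lo,hi,roi=None):
    m=cv2.inRange(cv2.cvtColor(c['color'],cv2.COLOR_RGB2HSV),np.array(lo),np.array(hi))
    if roi:
        k=np.zeros_like(m); x0,y0,x1,y1=roi; k[y0:y1,x0:x1]=255; m&=k
    return m
def rect(m):
    cs=cv2.findContours(cv2.morphologyEx(m,cv2.MORPH_CLOSE,np.ones((5,5))),cv2.RETR_EXTERNAL,cv2.CHAIN_APPROX_NONE)[0]
    k=max(cs,key=cv2.contourArea); h=cv2.convexHull(k)
    e=.02
    while True:
        q=cv2.approxPolyDP(h,e*cv2.arcLength(h,True),True).reshape(-1,2)
        if len(q)<=4: return q
        e+=.005
E
python3 - <<'E'
from h import *
np.set_printoptions(precision=4,suppress=True)
for n,rb,rc in (('top',(150,205,335,325),(340,215,420,305)),('scene',(140,100,345,300),(280,235,392,345))):
    c=cam(n)
    m=mask(c,(0,0,130),(179,70,255),rb)|mask(c,(40,60,60),(85,255,255),rb)|mask(c,(5,100,100),(20,255,255),(150,205,230,325) if n=='top' else (180,130,255,200))
    q=rect(m); print(n,'board\n',np.c_[q,ray(c,q,.014)])
    m=mask(c,(10,30,140),(35,255,255),rc); q=rect(m); P=ray(c,q,.14); print('carton\n',np.c_[q,P], np.linalg.norm(P-np.roll(P,1,0),axis=1),P.mean(0))
    m=mask(c,(5,180,120),(18,255,255),(205,225,226,305) if n=='top' else (180,130,255,200)); q=rect(m); print('orange .08\n',np.c_[q,ray(c,q,.082)])
c=cam('top')
for nm,q in (('yelA',[(494,227),(530,271),(489,306),(449,258)]),('yelB',[(424,308),(476,338),(439,391),(401,358)]),('purp',[(433,128),(484,164),(459,205),(407,167)])):
    print(nm,'\n',ray(c,q,.14))
print('bottle',ray(c,[(347,150)],.0),'beaker',ray(c,[(282,155)],.085),'jar',ray(c,[(180,153)],.09))
E
```

```text
top board
 [[317.     218.       0.6103  -0.1036   0.014 ]
 [322.     304.       0.4314  -0.1087   0.014 ]
 [170.     311.       0.4243   0.2102   0.014 ]
 [167.     227.       0.6013   0.2146   0.014 ]]
carton
 [[405.     227.       0.5756  -0.2646   0.14  ]
 [407.     293.       0.4557  -0.2634   0.14  ]
 [359.     294.       0.4566  -0.1763   0.14  ]
 [356.     229.       0.5746  -0.175    0.14  ]] [0.0896 0.1199 0.087  0.118 ] [ 0.5156 -0.2198  0.14  ]
orange .08
 [[210.     231.       0.5841   0.1064   0.082 ]
 [214.     231.       0.5839   0.0985   0.082 ]
 [217.     301.       0.4473   0.0949   0.082 ]
 [213.     301.       0.4475   0.1028   0.082 ]]
scene board
 [[223.     115.       0.6016   0.2175   0.014 ]
 [332.     221.       0.614   -0.1034   0.014 ]
 [260.     286.       0.4338  -0.1101   0.014 ]
 [154.     170.       0.4236   0.2093   0.014 ]]
carton
 [[346.     239.       0.5784  -0.1744   0.14  ]
 [385.     281.       0.5774  -0.2646   0.14  ]
 [326.     332.       0.458   -0.2622   0.14  ]
 [288.     288.       0.4588  -0.1737   0.14  ]] [0.1197 0.0901 0.1194 0.0885] [ 0.5182 -0.2187  0.14  ]
orange .08
 [[245.     139.       0.5844   0.1055   0.082 ]
 [250.     155.       0.5706   0.0734   0.082 ]
 [196.     198.       0.446    0.0707   0.082 ]
 [186.     184.       0.4488   0.1046   0.082 ]]
yelA 
 [[ 0.5707 -0.4293  0.14  ]
 [ 0.4877 -0.4928  0.14  ]
 [ 0.4269 -0.4128  0.14  ]
 [ 0.5166 -0.3428  0.14  ]]
yelB 
 [[ 0.4276 -0.2932  0.14  ]
 [ 0.3699 -0.3864  0.14  ]
 [ 0.277  -0.3154  0.14  ]
 [ 0.3391 -0.2484  0.14  ]]
purp 
 [[ 0.7591 -0.3257  0.14  ]
 [ 0.6886 -0.4176  0.14  ]
 [ 0.6132 -0.3661  0.14  ]
 [ 0.6865 -0.2733  0.14  ]]
bottle [[ 0.7565 -0.1722  0.    ]] beaker [[ 0.7296 -0.0389  0.085 ]] jar [[0.7404 0.1632 0.09  ]]
```

Run:
```python
import cv2
a=cv2.imread('pics/top0.png')[205:325,150:540]; cv2.imwrite('pics/crop1.png',cv2.resize(a,None,fx=2,fy=2,interpolation=cv2.INTER_CUBIC))
```

```text
(no output)
```

View pics/crop1.png

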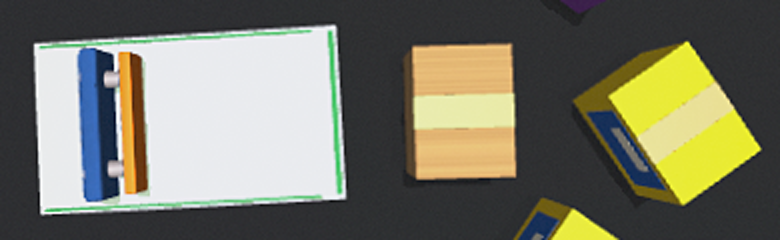

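The crop confirms the brown carton, standing nearly square to the board; its toe is about 68 mm from the edge, and the plate is near 203 mm. I'll push with both fingers open across the face so it self-squares, with the tool tilted 20° so the tips lead.

```bash
cat >> h.py <<'E'
O=np.array([.5224,-.1063,0]); BX=np.array([-.030,.9995,0]); BY=np.array([-.9995,-.030,0]); L=.163
t=np.radians(20); Z=np.sin(t)*BX-np.cos(t)*np.array([0,0,1.]); Y=-BY; RT=np.c_[np.cross(Y,Z),Y,Z]
from scipy.spatial.transform import Rotation as Ro
def st(goal=None):
    "tip in board frame (mm), forces in board frame, remaining turn (units) and shift to goal tip (board frame, mm) in units of target tool axes"
    o=status.get_obs(); R=np.array(o['ee_rot']); p=np.array(o['position']); tip=p+L*R[:,2]-O; f=np.array(o['force'])
    print('t%.2f tip'%o['clock'],np.round(1e3*np.array([tip@BX,tip@BY,tip[2]]),1),'F',np.round([f@BX,f@BY,f[2]],1),'gap%.3f'%o['finger_gap'],
      'turn',np.round(Ro.from_matrix(R.T@RT).as_rotvec(degrees=True)/8,2))
    if goal is not None:
        g=np.array(goal)/1e3; T=O+g[0]*BX+g[1]*BY+[0,0,g[2]]-L*Z; print('shift',np.round(RT.T@(T-p)/.06,2))
    return o
print('tool units per 60mm: bx',np.round(RT.T@BX,3),'by',np.round(RT.T@BY,3),'up',np.round(RT.T[:,2],3))
E
python3 -m jog '[[0,0,0,0,0,-1,0.8],[0,0,0,0,0,-1,0.8],[0,0,0,0,0,-1,0.8],[0,0,0,0,0,-1,0.8],[0,0,0,0,0,-1,0.8],[0,0,0,0,0,-1,0.8],[0,0,0,0,0,-1,0.8],[0,0,0,0,0,-1,0.8]]'; python3 -c "
from h import *
st((-220,9,200))"
```

```text
clock: 1.25
position: [0.1956, -0.6198, 0.4046]
ee_rot: [[0.143, 0.99, -0.0], [0.99, -0.143, 0.0], [0.0, -0.0, -1.0]]
force: [0.1, 0.0, 0.6]
finger_gap: 0.0683
gripper_force: 0.0
tool units per 60mm: bx [ 0.94  -0.     0.342] by [ 0. -1.  0.] up [ 0.342 -0.    -0.94 ]
t1.25 tip [-503.4  342.1  241.6] F [ 0.  -0.1  0.6] gap0.068 turn [ 0.22  2.49 -1.23]
shift [3.27 5.55 2.1 ]
```

```bash
python3 -m jog '[[0,0,0,0.07,0.83,-0.41,0.8],[0,0,0,0.07,0.83,-0.41,0.8],[0,0,0,0.07,0.83,-0.41,0.8],[0.3,0.7,0,0,0,0,0.8],[0.45,0.8,0,0,0,0,0.8],[0.45,0.8,0,0,0,0,0.8],[0.45,0.8,0.2,0,0,0,0.8],[0.45,0.8,0.2,0,0,0,0.8]]'; python3 -c "
from h import *
st((-205,9,180))"
```

```text
clock: 2.25
position: [0.4277, -0.4864, 0.4254]
ee_rot: [[-0.024, 1.0, -0.008], [0.94, 0.025, 0.341], [0.341, 0.001, -0.94]]
force: [0.4, -0.3, -0.6]
finger_gap: 0.0682
gripper_force: 0.0
tool units per 60mm: bx [ 0.94  -0.     0.342] by [ 0. -1.  0.] up [ 0.342 -0.    -0.94 ]
t2.25 tip [-321.5  105.7  272.2] F [-0.3 -0.4 -0.6] gap0.068 turn [ 0.02  0.01 -0.03]
shift [1.3  1.62 2.11]
```

```bash
python3 -m jog '[[0.4,0.5,0.4,0,0,0,0.8],[0.5,0.6,0.5,0,0,0,0.8],[0.4,0.52,0.6,0,0,0,0.8],[0,0,0.5,0,0,0,0.8],[0,0,0.1,0,0,0,0.8],[0,0,0,0,0,0,0.8],[0,0,0,0,0,0,0.8],[0,0,0,0,0,0,0.8]]'; python3 -c "
from h import *
st((-185,9,80))
c=cam('scene');cv2.imwrite('pics/s1.png',c['color'][:,:,::-1])"
```

```text
clock: 3.25
position: [0.5205, -0.3696, 0.3348]
ee_rot: [[-0.023, 1.0, -0.006], [0.94, 0.024, 0.34], [0.34, 0.002, -0.94]]
force: [0.2, -0.0, -0.5]
finger_gap: 0.0683
gripper_force: 0.0
tool units per 60mm: bx [ 0.94  -0.     0.342] by [ 0. -1.  0.] up [ 0.342 -0.    -0.94 ]
t3.25 tip [-207.7    9.1  181.5] F [-0.  -0.2 -0.5] gap0.068 turn [ 0.03  0.01 -0.04]
shift [-0.23  0.01  1.72]
```

View pics/s1.png

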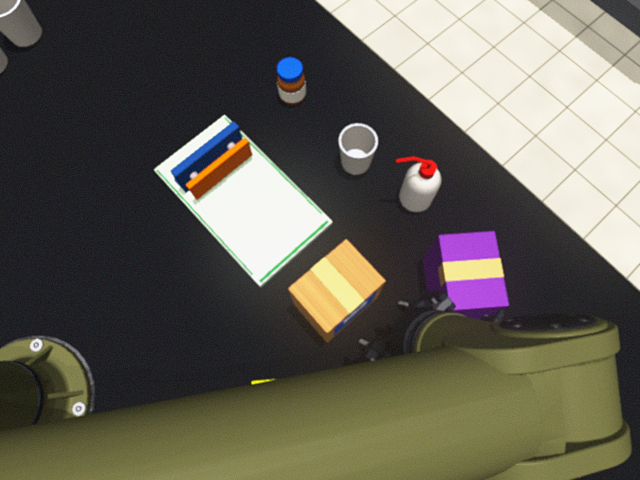

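The fingertips at (405,303) and (370,348) sit behind the label face, clear of the purple box. Now lowering.

```bash
python3 -m jog '[[0.2,0,0.1,0,0,0,0.8],[-0.1,0,0.35,0,0,0,0.8],[-0.13,0,0.37,0,0,0,0.8],[-0.1,0,0.35,0,0,0,0.8],[-0.1,0,0.35,0,0,0,0.8],[0,0,0.2,0,0,0,0.8],[0,0,0,0,0,0,0.8],[0,0,0,0,0,0,0.8]]'; python3 -c "
from h import *
st((-160,9,80))"
```

```text
clock: 4.3
position: [0.5206, -0.3463, 0.233]
ee_rot: [[-0.025, 1.0, -0.007], [0.94, 0.026, 0.341], [0.341, 0.002, -0.94]]
force: [-0.6, -0.8, -0.3]
finger_gap: 0.0682
gripper_force: 0.0
tool units per 60mm: bx [ 0.94  -0.     0.342] by [ 0. -1.  0.] up [ 0.342 -0.    -0.94 ]
t4.30 tip [-184.3    8.4   79.8] F [-0.8  0.6 -0.3] gap0.068 turn [ 0.03  0.01 -0.02]
shift [ 0.38 -0.    0.14]
```

```bash
python3 -m jog '[[0.06,0,0.022,0,0,0,0.8],[0.06,0,0.022,0,0,0,0.8],[0.06,0,0.022,0,0,0,0.8],[0.06,0,0.022,0,0,0,0.8],[0.06,0,0.022,0,0,0,0.8],[0.06,0,0.022,0,0,0,0.8],[0.06,0,0.022,0,0,0,0.8],[0.06,0,0.022,0,0,0,0.8]]'; python3 -c "
from h import *
st((-95,9,65))
c=cam('top')
m=mask(c,(10,30,140),(35,255,255),(325,215,412,305)); q=rect(m); print(np.c_[q,ray(c,q,.14)].round(4))"
```

```text
clock: 5.3
position: [0.5193, -0.3158, 0.232]
ee_rot: [[-0.024, 1.0, -0.008], [0.94, 0.025, 0.341], [0.341, 0.001, -0.94]]
force: [0.6, -2.6, 1.3]
finger_gap: 0.0684
gripper_force: 1.3
tool units per 60mm: bx [ 0.94  -0.     0.342] by [ 0. -1.  0.] up [ 0.342 -0.    -0.94 ]
t5.30 tip [-153.7    9.    78.8] F [-2.6 -0.5  1.3] gap0.068 turn [ 0.02  0.01 -0.03]
shift [0.84 0.01 0.55]
[[ 3.960e+02  2.270e+02  5.761e-01 -2.481e-01  1.400e-01]
 [ 4.010e+02  2.920e+02  4.578e-01 -2.525e-01  1.400e-01]
 [ 3.520e+02  2.960e+02  4.534e-01 -1.636e-01  1.400e-01]
 [ 3.480e+02  2.300e+02  5.733e-01 -1.603e-01  1.400e-01]]
```

Contact at about 2.6 N; the carton slides and has squared to the board, with its toe at about −54 mm. Continuing.

```bash
python3 -m jog '[[0.08,0,0.03,0,0,0,0.8],[0.08,0,0.03,0,0,0,0.8],[0.08,0,0.03,0,0,0,0.8],[0.08,0,0.03,0,0,0,0.8],[0.08,0,0.03,0,0,0,0.8],[0.08,0,0.03,0,0,0,0.8],[0.08,0,0.03,0,0,0,0.8],[0.08,0,0.03,0,0,0,0.8]]'; python3 -c "
from h import *
st((-100,9,80))
c=cam('top')
m=mask(c,(10,30,140),(35,255,255),(300,215,412,305)); q=rect(m); P=ray(c,q,.14)-O; print((1e3*np.c_[P@BX,P@BY]).round(1),(1e3*P.mean(0)@BX+45).round(1))"
```

```text
clock: 6.35
position: [0.5183, -0.2743, 0.2314]
ee_rot: [[-0.024, 1.0, -0.008], [0.94, 0.025, 0.341], [0.341, 0.001, -0.94]]
force: [-0.3, -2.6, 1.8]
finger_gap: 0.0684
gripper_force: 1.4
tool units per 60mm: bx [ 0.94  -0.     0.342] by [ 0. -1.  0.] up [ 0.342 -0.    -0.94 ]
t6.35 tip [-112.2    8.7   78.2] F [-2.6  0.3  1.8] gap0.068 turn [ 0.02  0.   -0.03]
shift [0.2  0.   0.04]
[[-103.   -48.2]
 [-102.4   69.9]
 [ -13.5   70. ]
 [ -13.5  -48.1]] -13.1
```

```bash
python3 -m jog '[[0.025,0,0.01,0,0,0,0.8],[0.025,0,0.01,0,0,0,0.8],[0.025,0,0.01,0,0,0,0.8],[0.025,0,0.01,0,0,0,0.8],[0.02,0,0.008,0,0,0,0.8],[0.02,0,0.008,0,0,0,0.8],[0.02,0,0.008,0,0,0,0.8],[0.02,0,0.008,0,0,0,0.8]]'
cat >> h.py <<'E'
def toe():
    for n,roi in (('top',(250,215,412,310)),('scene',(200,150,360,330))):
        c=cam(n); q=rect(mask(c,(10,30,140),(35,255,255),roi)); P=ray(c,q,.14)-O
        e=np.linalg.norm(P-np.roll(P,1,0),axis=1)
        print(n,'toe',(1e3*P.mean(0)@BX+45).round(1),'y',(1e3*P.mean(0)@BY).round(1),'bx',(1e3*P@BX).round(1),'edges',(e*1e3).round(0))
E
python3 -c "
from h import *
st((-100,9,80)); toe()"
```

```text
clock: 7.4
position: [0.5181, -0.263, 0.2311]
ee_rot: [[-0.024, 1.0, -0.008], [0.94, 0.025, 0.341], [0.341, 0.001, -0.94]]
force: [0.8, -2.8, 1.6]
finger_gap: 0.0679
gripper_force: 1.4
tool units per 60mm: bx [ 0.94  -0.     0.342] by [ 0. -1.  0.] up [ 0.342 -0.    -0.94 ]
t7.40 tip [-100.8    8.6   77.9] F [-2.8 -0.7  1.6] gap0.068 turn [ 0.02  0.   -0.03]
shift [ 0.02  0.   -0.03]
top toe -1.3 y 10.2 bx [-90.2 -91.5  -0.9  -2.5] edges [ 88. 118.  91. 118.]
scene toe 4.3 y 8.0 bx [-90.3 -67.8  -3.5  -1. ] edges [ 89. 121.  64. 122.]
```

```bash
python3 -m jog '[[0.016,0,0.006,0,0,0,0.8],[0,0,0,0,0,0,0.8],[0.016,0,0.006,0,0,0,0.8],[0,0,0,0,0,0,0.8],[0.016,0,0.006,0,0,0,0.8],[0,0,0,0,0,0,0.8],[0,0,0,0,0,0,0.8],[0,0,0,0,0,0,0.8]]'; python3 -c "
from h import *
st(); toe(); st()"
```

```text
clock: 8.5
position: [0.518, -0.2614, 0.2315]
ee_rot: [[-0.024, 1.0, -0.006], [0.941, 0.024, 0.339], [0.339, 0.002, -0.941]]
force: [1.3, -7.0, 1.9]
finger_gap: 0.0683
gripper_force: 3.2
tool units per 60mm: bx [ 0.94  -0.     0.342] by [ 0. -1.  0.] up [ 0.342 -0.    -0.94 ]
t8.50 tip [-99.7   8.4  78.1] F [-7.1 -1.1  1.9] gap0.068 turn [ 0.03  0.02 -0.03]
top toe -0.4 y 10.6 bx [-90.2 -89.7  -0.8  -0.7] edges [ 90. 118.  89. 120.]
scene toe 6.6 y 8.6 bx [ -1.  -90.4 -62.3   0. ] edges [121.  89. 122.  62.]
t8.60 tip [-99.7   8.4  78.1] F [-6.7 -0.2  1. ] gap0.068 turn [ 0.03  0.03 -0.03]
```

The foot is flush: force rose to 7 N and the toe reads −0.4 mm with the carton upright. It has stood well over 0.2 s, so I back off and rise to push high.

```bash
python3 -m jog '[[-0.06,0,-0.022,0,0,0,0.8],[-0.13,0,-0.046,0,0,0,0.8],[0.09,0,-0.24,0,0,0,0.8],[0.09,0,-0.25,0,0,0,0.8],[0.09,0,-0.25,0,0,0,0.8],[0,0,0,0,0,0,0.8],[0,0,0,0,0,0,0.8],[0,0,0,0,0,0,0.8]]'; python3 -c "
from h import *
st((-100,9,125)); toe()"
```

```text
clock: 9.6
position: [0.518, -0.2719, 0.2776]
ee_rot: [[-0.024, 1.0, -0.009], [0.939, 0.025, 0.342], [0.342, -0.0, -0.94]]
force: [-0.2, 0.2, 0.2]
finger_gap: 0.0685
gripper_force: 0.0
tool units per 60mm: bx [ 0.94  -0.     0.342] by [ 0. -1.  0.] up [ 0.342 -0.    -0.94 ]
t9.60 tip [-109.6    9.2  124.4] F [0.2 0.2 0.2] gap0.069 turn [ 0.01  0.   -0.03]
shift [0.15 0.01 0.05]
top toe -0.8 y 10.2 bx [-90.2 -89.7  -0.9  -2.5] edges [ 88. 118.  89. 118.]
scene toe 7.4 y 7.8 bx [-88.  -60.   -1.2  -1. ] edges [ 87. 122.  59. 122.]
```

```bash
python3 -m jog '[[0.08,0,0.03,0,0,0,0.8],[0.06,0,0.022,0,0,0,0.8],[0.06,0,0.022,0,0,0,0.8],[0.06,0,0.022,0,0,0,0.8],[0.06,0,0.022,0,0,0,0.8],[0.06,0,0.022,0,0,0,0.8],[0.06,0,0.022,0,0,0,0.8],[0.06,0,0.022,0,0,0,0.8]]'; python3 -c "
from h import *
st((-30,9,125)); c=cam('scene');cv2.imwrite('pics/s2.png',c['color'][80:400,120:560,::-1])"
```

```text
clock: 10.7
position: [0.5175, -0.2396, 0.2782]
ee_rot: [[-0.024, 1.0, -0.008], [0.94, 0.026, 0.342], [0.342, 0.001, -0.94]]
force: [0.2, -3.4, 2.2]
finger_gap: 0.0677
gripper_force: 2.1
tool units per 60mm: bx [ 0.94  -0.     0.342] by [ 0. -1.  0.] up [ 0.342 -0.    -0.94 ]
t10.70 tip [-77.4   8.5 125. ] F [-3.4 -0.1  2.2] gap0.068 turn [ 0.02  0.   -0.03]
shift [ 0.74 -0.    0.27]
```

View pics/s2.png

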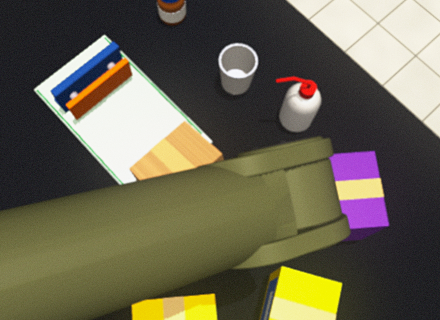

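The carton's top (crop 178,150) is over the board edge and it leans as intended, at 3.4 N. Continuing.

```bash
python3 -m jog '[[0.09,0,0.033,0,0,0,0.8],[0.09,0,0.033,0,0,0,0.8],[0.09,0,0.033,0,0,0,0.8],[0.09,0,0.033,0,0,0,0.8],[0.09,0,0.033,0,0,0,0.8],[0.08,0,0.029,0,0,0,0.8],[0.08,0,0.029,0,0,0,0.8],[0.08,0,0.029,0,0,0,0.8]]'; python3 -c "
from h import *
st((-30,9,125)); c=cam('top');cv2.imwrite('pics/t2.png',c['color'][120:400,120:560,::-1])"
```

```text
clock: 11.75
position: [0.5162, -0.1953, 0.2777]
ee_rot: [[-0.024, 1.0, -0.009], [0.939, 0.026, 0.342], [0.342, 0.0, -0.94]]
force: [0.3, 1.2, -0.6]
finger_gap: 0.0683
gripper_force: 0.0
tool units per 60mm: bx [ 0.94  -0.     0.342] by [ 0. -1.  0.] up [ 0.342 -0.    -0.94 ]
t11.75 tip [-33.    8.6 124.5] F [ 1.2 -0.3 -0.6] gap0.068 turn [ 0.01 -0.   -0.03]
shift [ 0.05 -0.    0.01]
```

View pics/t2.png

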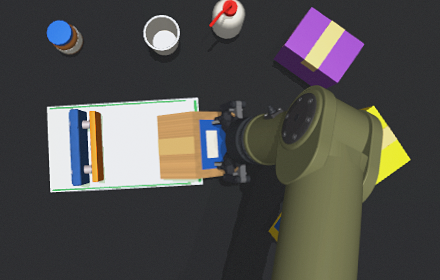

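It leans with the label showing (crop 212,143) and zero contact force, so it is falling away. Let it settle.

```bash
python3 -m jog '[[0,0,0,0,0,0,0.8],[0,0,0,0,0,0,0.8],[0,0,0,0,0,0,0.8],[0,0,0,0,0,0,0.8],[0,0,0,0,0,0,0.8],[0,0,0,0,0,0,0.8],[0,0,0,0,0,0,0.8],[0,0,0,0,0,0,0.8]]'; python3 -c "
from h import *
st((-60,9,125)); c=cam('top');cv2.imwrite('pics/t3.png',c['color'][120:400,120:560,::-1])"
```

```text
clock: 12.8
position: [0.5163, -0.196, 0.278]
ee_rot: [[-0.024, 1.0, -0.008], [0.94, 0.025, 0.341], [0.341, 0.001, -0.94]]
force: [0.2, -0.8, -0.0]
finger_gap: 0.0684
gripper_force: 0.0
tool units per 60mm: bx [ 0.94  -0.     0.342] by [ 0. -1.  0.] up [ 0.342 -0.    -0.94 ]
t12.80 tip [-33.8   8.4 124.8] F [-0.8 -0.1 -0. ] gap0.068 turn [ 0.02  0.01 -0.03]
shift [-0.41 -0.   -0.15]
```

View pics/t3.png

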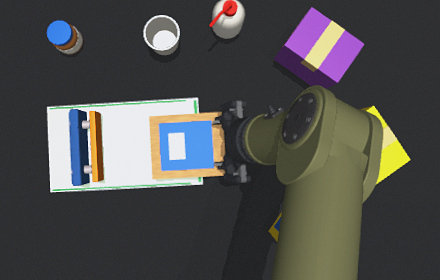

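It lies on the board with the label up (blue at crop 185,146). Back off, lower behind the foot and measure.

```bash
python3 -m jog '[[-0.31,0,-0.114,0,0,0,0.8],[-0.31,0,-0.114,0,0,0,0.8],[0,0,0,0,0,0,0.8],[-0.09,0,0.243,0,0,0,0.8],[-0.09,0,0.243,0,0,0,0.8],[-0.09,0,0.243,0,0,0,0.8],[-0.083,0,0.243,0,0,0,0.8],[0,0,0,0,0,0,0.8]]'
cat >> h.py <<'E'
def lying():
    c=cam('top'); roi=(226,205,400,320)
    m=mask(c,(5,70,90),(35,255,255),roi)|mask(c,(100,100,80),(125,255,255),roi)
    q=rect(cv2.morphologyEx(m,cv2.MORPH_CLOSE,np.ones((9,9)))); P=ray(c,q,.104)-O
    print('lying px',q.tolist(),'bx',(1e3*P@BX).round(1),'by',(1e3*P@BY).round(1),'edges',(1e3*np.linalg.norm(P-np.roll(P,1,0),axis=1)).round(0))
    o=rect(mask(c,(5,180,120),(18,255,255),(195,225,226,305))); P=ray(c,o,.082)-O; print('plate bx',(1e3*P@BX).round(1))
E
python3 -c "
from h import *
st((-20,9,60)); lying()"
```

```text
clock: 13.85
position: [0.5167, -0.2351, 0.2144]
ee_rot: [[-0.024, 1.0, -0.01], [0.939, 0.026, 0.343], [0.343, -0.002, -0.939]]
force: [0.0, -0.6, 1.0]
finger_gap: 0.0683
gripper_force: 0.0
tool units per 60mm: bx [ 0.94  -0.     0.342] by [ 0. -1.  0.] up [ 0.342 -0.    -0.94 ]
t13.85 tip [-72.7   9.5  61.3] F [-0.6  0.   1. ] gap0.068 turn [-0.   -0.01 -0.03]
shift [0.82 0.01 0.32]
lying px [[342, 231], [346, 295], [272, 297], [270, 236]] bx [-46.2 -46.1  93.4  91. ] by [-50.8  70.3  66.  -49.5] edges [137. 121. 140. 116.]
plate bx [210.8 202.8 203.4 211.3]
```

It lies flat and square, from −46 to +93 mm (size checks at 139 × 119 mm), with the plate face at about 203 mm. Pushing along.

```bash
python3 -m jog '[[0.1,0,0.036,0,0,0,0.8],[0.07,0,0.026,0,0,0,0.8],[0.07,0,0.026,0,0,0,0.8],[0.08,0,0.029,0,0,0,0.8],[0.1,0,0.036,0,0,0,0.8],[0.1,0,0.036,0,0,0,0.8],[0.1,0,0.036,0,0,0,0.8],[0.1,0,0.036,0,0,0,0.8]]'; python3 -c "
from h import *
st((45,9,60)); lying()"
```

```text
clock: 14.9
position: [0.5163, -0.1893, 0.2163]
ee_rot: [[-0.024, 1.0, -0.008], [0.94, 0.025, 0.341], [0.341, 0.001, -0.94]]
force: [-0.0, -3.1, 1.4]
finger_gap: 0.0684
gripper_force: 1.5
tool units per 60mm: bx [ 0.94  -0.     0.342] by [ 0. -1.  0.] up [ 0.342 -0.    -0.94 ]
t14.90 tip [-27.2   8.2  63.1] F [-3.1  0.1  1.4] gap0.068 turn [ 0.02  0.01 -0.03]
shift [ 1.11 -0.01  0.46]
lying px [[328, 233], [331, 296], [258, 299], [255, 237]] bx [-19.4 -17.8 120.2 119.7] by [-48.6  70.5  68.3 -49.3] edges [139. 119. 138. 118.]
plate bx [210.8 202.8 203.4 211.2]
```

```bash
python3 -m jog '[[0.12,0,0.046,0,0,0,0.8],[0.12,0,0.046,0,0,0,0.8],[0.12,0,0.046,0,0,0,0.8],[0.12,0,0.046,0,0,0,0.8],[0.12,0,0.046,0,0,0,0.8],[0.12,0,0.046,0,0,0,0.8],[0.12,0,0.046,0,0,0,0.8],[0.1,0,0.036,0,0,0,0.8]]'; python3 -c "
from h import *
st((50,9,60)); lying()"
```

```text
clock: 15.95
position: [0.5146, -0.1287, 0.2152]
ee_rot: [[-0.024, 1.0, -0.008], [0.94, 0.026, 0.341], [0.341, 0.001, -0.94]]
force: [-0.3, -3.1, 1.5]
finger_gap: 0.0682
gripper_force: 1.4
tool units per 60mm: bx [ 0.94  -0.     0.342] by [ 0. -1.  0.] up [ 0.342 -0.    -0.94 ]
t15.95 tip [33.5  8.1 62. ] F [-3.1  0.4  1.5] gap0.068 turn [ 0.02  0.   -0.03]
shift [ 0.25 -0.01  0.13]
lying px [[296, 236], [299, 297], [226, 300], [226, 239]] bx [ 41.6  42.5 181.2 175.5] by [-46.5  68.9  66.9 -48.9] edges [134. 115. 139. 116.]
plate bx [210.8 202.8 207.3]
```

```bash
python3 -m jog '[[0.04,0,0.015,0,0,0,0.8],[0.04,0,0.015,0,0,0,0.8],[0.035,0,0.013,0,0,0,0.8],[0.03,0,0.011,0,0,0,0.8],[0.03,0,0.011,0,0,0,0.8],[0.03,0,0.011,0,0,0,0.8],[0.025,0,0.009,0,0,0,0.8],[0.02,0,0.007,0,0,0,0.8]]'; python3 -c "
from h import *
st((56,9,60)); lying()"
```

```text
clock: 17.0
position: [0.5143, -0.1133, 0.2152]
ee_rot: [[-0.024, 1.0, -0.008], [0.94, 0.025, 0.341], [0.341, 0.001, -0.94]]
force: [0.8, -3.3, 1.6]
finger_gap: 0.0681
gripper_force: 1.4
tool units per 60mm: bx [ 0.94  -0.     0.342] by [ 0. -1.  0.] up [ 0.342 -0.    -0.94 ]
t17.00 tip [48.9  7.9 62. ] F [-3.3 -0.7  1.6] gap0.068 turn [ 0.02  0.   -0.03]
shift [ 0.1  -0.01  0.07]
lying px [[360, 220], [399, 238], [399, 319], [348, 319]] bx [ -81.6 -153.3 -142.9  -47.1] by [-69.6 -31.  121.3 115.4] edges [188.  81. 153.  96.]
plate bx [204.8 212.2 210.8]
```

```bash
python3 -m jog '[[0.01,0,0.004,0,0,0,0.8],[0.01,0,0.004,0,0,0,0.8],[0.01,0,0.004,0,0,0,0.8],[0.01,0,0.004,0,0,0,0.8],[0.01,0,0.004,0,0,0,0.8],[0.01,0,0.004,0,0,0,0.8],[0,0,0,0,0,0,0.8],[0,0,0,0,0,0,0.8]]'; python3 -c "
from h import *
st()"
```

```text
clock: 18.05
position: [0.5142, -0.1098, 0.2151]
ee_rot: [[-0.024, 1.0, -0.008], [0.94, 0.025, 0.341], [0.341, 0.001, -0.94]]
force: [-0.2, -4.3, 2.0]
finger_gap: 0.0683
gripper_force: 2.1
tool units per 60mm: bx [ 0.94  -0.     0.342] by [ 0. -1.  0.] up [ 0.342 -0.    -0.94 ]
t18.05 tip [52.4  7.9 61.9] F [-4.3  0.4  2. ] gap0.068 turn [ 0.02  0.01 -0.03]
```

```bash
python3 -m jog '[[0.01,0,0.004,0,0,0,0.8],[0.01,0,0.004,0,0,0,0.8],[0.01,0,0.004,0,0,0,0.8],[0.01,0,0.004,0,0,0,0.8],[0,0,0,0,0,0,0.8],[0,0,0,0,0,0,0.8],[0,0,0,0,0,0,0.8],[0,0,0,0,0,0,0.8]]'; python3 -c "
from h import *
st();st()"
```

```text
clock: 19.05
position: [0.5144, -0.1084, 0.2152]
ee_rot: [[-0.024, 1.0, -0.006], [0.94, 0.024, 0.339], [0.339, 0.002, -0.941]]
force: [0.5, -6.9, 2.2]
finger_gap: 0.0683
gripper_force: 3.7
tool units per 60mm: bx [ 0.94  -0.     0.342] by [ 0. -1.  0.] up [ 0.342 -0.    -0.94 ]
t19.05 tip [53.4  7.4 61.9] F [-7.  -0.3  2.2] gap0.068 turn [ 0.03  0.02 -0.03]
t19.05 tip [53.4  7.4 61.9] F [-7.  -0.3  2.2] gap0.068 turn [ 0.03  0.02 -0.03]
```

```bash
python3 -m jog '[[0.01,0,0.004,0,0,0,0.8],[0.01,0,0.004,0,0,0,0.8],[0.01,0,0.004,0,0,0,0.8],[0.01,0,0.004,0,0,0,0.8],[0.01,0,0.004,0,0,0,0.8],[0,0,0,0,0,0,0.8],[0,0,0,0,0,0,0.8],[0,0,0,0,0,0,0.8]]'; python3 -c "
from h import *
st();lying()"
```

```text
clock: 20.05
position: [0.5143, -0.1069, 0.2154]
ee_rot: [[-0.023, 1.0, -0.005], [0.941, 0.024, 0.336], [0.336, 0.003, -0.942]]
force: [-0.4, -11.0, 3.8]
finger_gap: 0.0683
gripper_force: 5.8
tool units per 60mm: bx [ 0.94  -0.     0.342] by [ 0. -1.  0.] up [ 0.342 -0.    -0.94 ]
t20.05 tip [54.5  7.4 61.9] F [-11.    0.7   3.8] gap0.068 turn [ 0.03  0.04 -0.04]
lying px [[354, 221], [395, 234], [399, 319], [334, 306]] bx [ -70.1 -146.2 -142.9  -22.3] by [-68.4 -39.  121.3  89.6] edges [165.  82. 160. 125.]
plate bx [204.8 203.4 213.9 212.7]
```

```bash
python3 -m jog '[[0.01,0,0.004,0,0,0,0.8],[0.01,0,0.004,0,0,0,0.8],[0.01,0,0.004,0,0,0,0.8],[0.01,0,0.004,0,0,0,0.8],[0.01,0,0.004,0,0,0,0.8],[0.01,0,0.004,0,0,0,0.8],[0,0,0,0,0,0,0.8],[0,0,0,0,0,0,0.8]]'; python3 -c "
from h import *
st()"
```

```text
clock: 21.1
position: [0.5142, -0.1051, 0.2156]
ee_rot: [[-0.022, 1.0, -0.005], [0.943, 0.022, 0.333], [0.333, 0.003, -0.943]]
force: [-2.2, -16.4, 7.6]
finger_gap: 0.0682
gripper_force: 8.3
tool units per 60mm: bx [ 0.94  -0.     0.342] by [ 0. -1.  0.] up [ 0.342 -0.    -0.94 ]
t21.10 tip [55.8  7.3 61.9] F [-16.3   2.7   7.6] gap0.068 turn [ 0.04  0.07 -0.04]
```

Force is about 16 N, so the buffer is in by about 3 mm. Now ease off slowly so the carton doesn't spring back.

```bash
python3 -m jog '[[0,0,0,0,0,0,0.8],[-0.01,0,-0.004,0,0,0,0.8],[-0.01,0,-0.004,0,0,0,0.8],[-0.01,0,-0.004,0,0,0,0.8],[-0.01,0,-0.004,0,0,0,0.8],[-0.01,0,-0.004,0,0,0,0.8],[-0.01,0,-0.004,0,0,0,0.8],[-0.01,0,-0.004,0,0,0,0.8]]'; python3 -c "
from h import *
st()"; python3 -m jog '[[-0.01,0,-0.004,0,0,0,0.8],[-0.01,0,-0.004,0,0,0,0.8],[-0.01,0,-0.004,0,0,0,0.8],[-0.01,0,-0.004,0,0,0,0.8],[-0.01,0,-0.004,0,0,0,0.8],[-0.01,0,-0.004,0,0,0,0.8],[-0.01,0,-0.004,0,0,0,0.8],[-0.01,0,-0.004,0,0,0,0.8]]'; python3 -c "
from h import *
st()"
```

```text
clock: 22.1
position: [0.5143, -0.1062, 0.2153]
ee_rot: [[-0.024, 1.0, -0.006], [0.941, 0.024, 0.339], [0.339, 0.002, -0.941]]
force: [-0.1, -7.5, 3.3]
finger_gap: 0.0686
gripper_force: 3.7
tool units per 60mm: bx [ 0.94  -0.     0.342] by [ 0. -1.  0.] up [ 0.342 -0.    -0.94 ]
t22.10 tip [55.6  7.4 61.9] F [-7.5  0.4  3.3] gap0.069 turn [ 0.03  0.03 -0.03]
clock: 23.1
position: [0.5138, -0.1087, 0.2147]
ee_rot: [[-0.024, 1.0, -0.009], [0.939, 0.026, 0.343], [0.343, -0.0, -0.939]]
force: [0.3, 0.1, 0.2]
finger_gap: 0.0683
gripper_force: 0.2
tool units per 60mm: bx [ 0.94  -0.     0.342] by [ 0. -1.  0.] up [ 0.342 -0.    -0.94 ]
t23.10 tip [53.7  8.5 61.6] F [ 0.1 -0.3  0.2] gap0.068 turn [ 0.01 -0.01 -0.03]
```

```bash
python3 -m jog '[[-0.1,0,-0.036,0,0,0,0.8],[-0.3,0,-0.11,0,0,0,0.8],[-0.5,0,-0.18,0,0,0,0.8],[-0.5,0,-0.18,0,0,0,0.8],[0.1,0,-0.4,0,0,0,0.8],[0.1,0,-0.5,0,0,0,0.8],[-0.3,0,-0.5,0,0,0,0.8],[0,0,0,0,0,0,0.8]]'; python3 -c "
from h import *
st();lying()
c=cam('top');cv2.imwrite('pics/t4.png',cv2.resize(c['color'][190:330,150:420,::-1],None,fx=2.8,fy=2.8,interpolation=cv2.INTER_CUBIC))"
```

```text
clock: 24.1
position: [0.5172, -0.237, 0.2933]
ee_rot: [[-0.02, 1.0, -0.004], [0.941, 0.02, 0.338], [0.338, 0.003, -0.941]]
force: [0.1, -0.0, -0.4]
finger_gap: 0.0682
gripper_force: 0.0
tool units per 60mm: bx [ 0.94  -0.     0.342] by [ 0. -1.  0.] up [ 0.342 -0.    -0.94 ]
t24.10 tip [-75.3   8.1 139.9] F [-0.  -0.1 -0.4] gap0.068 turn [ 0.05  0.03 -0.06]
lying px [[284, 235], [290, 295], [226, 300], [226, 239]] bx [ 64.3  59.2 181.2 175.5] by [-49.8  64.1  66.9 -48.9] edges [111. 114. 122. 116.]
plate bx [212.7 202.9 213.5]
```

View pics/t4.png

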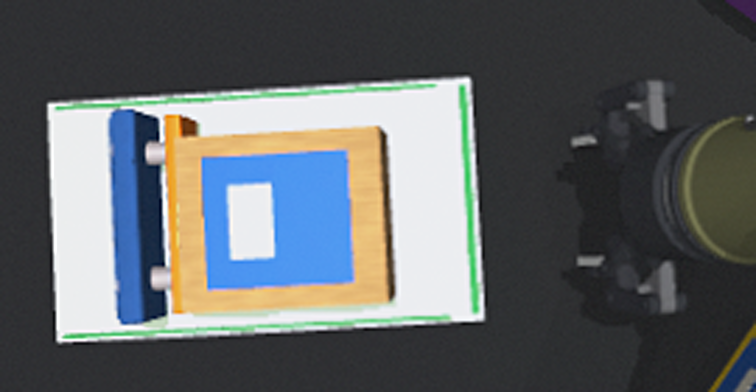

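The carton lies label up, square and against the orange plate, with the gripper clear at crop (620,190). By the force hysteresis the buffer still holds about 1 mm. Handing in.

```bash
python3 -c "
from station import ticket
print(ticket.hand_in())"
```

```text
the job is handed in; nothing more can be done
None
```

The job is handed in at about 24 s of the 72 s allowed, with no verdict shown: the carton lies label up and square on the board against the buffer, which was pressed in about 3 mm at a 16 N push and sprang back to about 1 mm when I let go, both estimated from the forces.

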